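# Put the hot-towel cabinet's drip tray home and shut its door

## Robot

A 6-joint arm with a two-finger parallel gripper is mounted at the origin on the work surface. World frame = base frame: x ahead of the robot, y to its left, z up, the work surface at z = 0. Lengths are in m, angles in rad, forces in N, time in s.
With the tool pointing down it reaches from about 0.3 to 0.85 m from the base axis. Payload 5.4 kg.
Tool frame: the origin (TCP) lies on the centre line of the jaws, within the pads' length; the fingertips stand 19 mm ahead of it and the grasp point (between the pads) is the TCP; z points along the fingers, y is the direction in which the jaws open and shut (so a half turn about z gives the same grasp; the last joint's range is limited). The gripper opens to 85 mm and grips with 20 to 120 N. Pads are 22 mm wide; open, the fingers measure 114 mm over their backs; the gripper's body (76 mm by 85 mm) begins 54 mm behind the grasp point. The pads swing forward as they close: fully open they stand 13 mm farther back than shut.
Start: joints at [-1.406, 0.158, 1.597, -0, 1.386, -0.21], TCP at [0.21, -0.535, 0.25] pointing down, gripper open.
Joint ranges: [-2.91, 2.91], [-0.94, 2.29], [0.18, 2.7], [-1.29, 4.43], [0.17, 2.64], [-3, 3]. Speed limits (rad/s): [2.57, 2.57, 3.14, 3.14, 3.14, 3.14].

## Interface

Orientations are given as a unit quaternion [x, y, z, w].
In Python, from plant import robot, cams gives the robot as it stands. The module is installed in compiled form; this text tells all that it offers.
- The arm moves only by the shell command python3 -m creep 'ROWS' [OPENING]. ROWS is a JSON object of lists of equal length, an entry for each row: "linear": the shift along the world's x, y, z in m, a list of three; "rot": the turn, a rotation vector about the world's x, y, z in degrees, a list of three. In form: {"linear": [[x, y, z], ...], "rot": [[ax, ay, az], ...]}. A call has 1 to 5 rows; each row shifts and turns the commanded pose from where the row before left it; what a row does not reach is not made up. A row lasts 1/10 s, in which the tool goes at most 50 mm and 8.59 degrees, less where a joint would pass 70% of its speed; a pose out of reach is approached as far as the arm can. A call with a gripper value outside its range is refused whole. OPENING is the opening, from 0 (shut) to 1 (fully open), set as the call begins (- or left out, the last holds). The fingers move at their own pace and stop on an object; the grip force is fixed at half the most. Time passes only in rows, so rows that do not move let the fingers close. It gives the time, the measured TCP pose, the force and the opening at its end, in the units of the state.
- robot.read_state(): the state, without advancing time (a new reading comes with each control period).
- cams.camera(name): name is "side" or "top"; returns the picture (420x560x3 uint8, blue, green, red); there is no depth.
- cams.camera_info(name): a dict with "camera_matrix" (3x3 intrinsics, pixels), "xyz" and "rotation" of the camera in the world. Camera axes: x right, y down, z forward; pixel columns grow to the right and rows downward; lengths in m; the calibration is good to about 2 mm. A picture is of the moment at which its call begins. camera_info takes no time and is no camera call.
- robot.close_job(): hands the job in, once; it reports no verdict.
The state is a dict: "time_s": time; "joints": joint angles; "joint_vel": joint speeds; "tau": joint torques, N m; "tool_pos": TCP position; "tool_rot": TCP orientation; "wrist_force": force on the tool from outside, world axes, zero at the start; "wrist_torque": the same for the moment, N m; "gripper_width": finger opening in m.
Only numpy, scipy, OpenCV 4.12 (cv2) and the standard library are available. Lean on these libraries where they do the work, as an engineer would, in place of code of your own. Each camera call takes 0.05 s, during which the arm holds its last target. There are 200 camera calls.

## Task

The hot-towel cabinet has been emptied and its drip tray rinsed. With the fingertips, push the cabinet's door fully shut and push the loose drip tray along the counter, straight into the slot under the cabinet, until it is fully home against its stop. Only push: do not lift or tip the tray, and leave the other things where they stand.

Things in the scene. Friction and masses are not known exactly. Their poses are not given: they have to be found in the camera images.
- cabinet: White hot-towel cabinet, fixed, 340 mm wide (y), 240 mm deep (x), roof 218 mm above the counter. Origin on the counter under the middle of the front, in the plane of the shut door's outer face; x points into the cabinet, away from the robot, y to its left, z up. A fixed control strip fills the right edge of the front (y -168 to -118). The slot for the tray is under its floor (underside at 42).
- slot_mouth (a point): Middle of the slot's mouth, on the counter, in the plane of the shut door's outer face. Here the mouth is about 250 mm wide; its flared cheeks narrow to 216 mm between two straight skids from 57 mm behind the door's face inwards. A cross-bar, the stop, closes the slot 100 mm behind the door's face.
- tray_home (a point): Where the tray's origin lies when the tray is home, its rear wall on the stop and its axes along the cabinet's: on the counter, in the middle of the slot, 25 mm behind the door's outer face. The front 50 mm of a tray that is home stick out in front of the shut door.
- door (a joint): Door angle: 0 is shut, it grows as the free left edge swings out towards the robot (starts at 0.5 to 0.95). Upright hinge on the right, light friction, no catch or spring: it stays where it is left. The door is flat, 283 mm wide, 20 mm thick, white frame round a dark pane, 46 to 214 mm above the counter; ajar, it overhangs the place in front of the slot.
- door_hinge (a point): Point on the door's hinge axis, fixed to the cabinet, at half the door's height (130 mm above the counter), 10 mm behind the shut door's outer face and 116 mm to the right of the cabinet's middle.
- door_edge (a point): Point on the door's outer face at its free (left) edge, half the door's height; 283 mm from the hinge axis along the door, 10 mm proud of it; moves with the door.
- tray: Loose stainless drip tray with a slotted grille top, a flat closed oblong 150 mm deep (x), 200 mm wide (y), 32 mm high, about 0.3 to 0.65 kg, lying on the counter in front of the slot, askew by up to about 15 degrees and up to 45 mm to one side. Origin at the centre of its underside; x points towards its rear wall (the one that goes in first), z up.
- cream_jar: Amber jar with white lid, 64 mm across, 52 mm high, standing left of the tray. Origin under its centre. Leave alone.
- tongs: Steel towel tongs with black tips, 180 mm long, 50 mm wide, 15 mm high, lying right of the tray. Origin under their middle. Leave alone.
- pump_bottle: Brown pump bottle, 62 mm across, 181 mm high, far to the right. Origin under its centre. Leave alone.
- steel_bowl: Steel bowl, 124 mm across, 50 mm high, far to the left. Origin under its centre. Leave alone.
- mask_brush: Brush with dark wooden handle, 170 mm long, lying on the robot's side, to the left. Leave alone.
- mixing_cup: Small white ceramic bowl, 68 mm across, 36 mm high, on the robot's side of the tray, to the right. Origin under its centre. Leave alone.

How it is judged:
By the outcome, as a careful person would: the job done as asked, in the order asked, and still so for the second after the job is handed in, with the robot touching nothing.
It also fails if it takes over 72 s, if anything falls off the work surface, if the arm or the gripper's body presses on something with over 40 N, if the wrist force passes 120 N, or if a joint passes its speed limit or range.

## Working session

There is one attempt and no reset: what is moved stays moved. The work goes in short steps, Python scripts to look and compute and a shell command to move; the robot and the scene stay as the last step left them, time stands still between calls to the robot, and variables do not carry over. Pictures are saved under pics/ and viewed, about 8 in all and at most 12, crops included, and the job is handed in when it is done.

```bash
mkdir -p pics; cat > h.py <<'E'
import numpy as np,cv2
from plant import robot,cams
def snap(n,f):
    im=cams.camera(n); cv2.imwrite(f'pics/{f}.png',im); return im
def ray(n,u,v):
    c=cams.camera_info(n);K=np.array(c['camera_matrix']);R=np.array(c['rotation'])
    if R.shape!=(3,3):
        from scipy.spatial.transform import Rotation as Q; R=Q.from_quat(R).as_matrix()
    return np.array(c['xyz']),R@np.linalg.solve(K,[u,v,1.])
def onz(n,u,v,z):
    o,d=ray(n,u,v); return o+d*(z-o[2])/d[2]
def proj(n,p):
    c=cams.camera_info(n);K=np.array(c['camera_matrix']);R=np.array(c['rotation'])
    if R.shape!=(3,3):
        from scipy.spatial.transform import Rotation as Q; R=Q.from_quat(R).as_matrix()
    q=K@(R.T@(np.array(p)-np.array(c['xyz'])));return q[:2]/q[2]
E
python3 - <<'E'
from h import *
for n in('top','side'):
    print(cams.camera_info(n)); snap(n,n+'0')
print(robot.read_state())
E
```

```text
{'camera_matrix': array([[458.58267054,   0.        , 276.44471124],
       [  0.        , 458.58267054, 214.15722889],
       [  0.        ,   0.        ,   1.        ]]), 'xyz': array([0.33301403, 0.01076669, 1.36537305]), 'rotation': array([ 0.71450842, -0.69493333,  0.06164048, -0.05240067])}
{'camera_matrix': array([[395.54113765,   0.        , 274.19833822],
       [  0.        , 395.54113765, 207.34133991],
       [  0.        ,   0.        ,   1.        ]]), 'xyz': array([-0.17350709,  0.6386163 ,  0.85512511]), 'rotation': array([-0.36605332,  0.8187001 , -0.40421112,  0.17985686])}
{'time_s': 0.1, 'joints': array([-1.40608015e+00,  1.58968694e-01,  1.59813647e+00,  2.76529476e-05,
        1.38618830e+00, -2.10110480e-01]), 'joint_vel': array([ 0.00041543, -0.00241972, -0.00453791,  0.00056618, -0.00081192,
        0.00039852]), 'tau': array([ 8.75203350e-04, -3.96985710e+01, -3.32338822e+01, -1.66529576e-04,
        4.10843873e-03, -8.58810154e-06]), 'tool_pos': array([ 0.21040972, -0.53456586,  0.24940995]), 'tool_rot': array([ 9.82489585e-01,  1.86315571e-01,  3.28860259e-05, -8.49879205e-04]), 'wrist_force': array([0.48544025, 0.82087414, 0.75694996]), 'wrist_torque': array([-0.02227196,  0.0069216 , -0.02723826]), 'gripper_width': 0.08575879862415808}
```

View pics/top0.png

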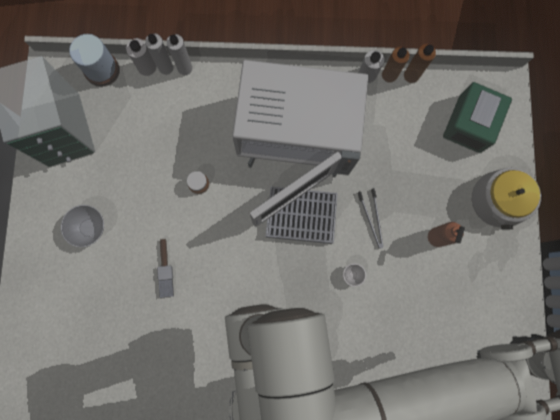

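View pics/side0.png

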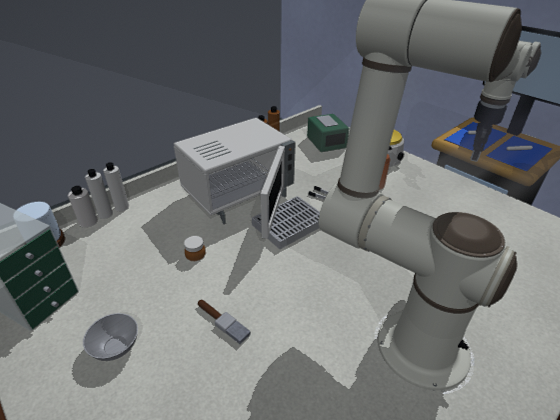

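The top view shows the cabinet (roof corners about (243,65), (368,75)), the door ajar from (340,157) to (255,217), the tray around (300,215), the jar at (198,182), the tongs at (370,218) and the cup at (354,273). I'll take one enlarged crop for the corners.

```bash
python3 - <<'E'
import cv2,numpy as np
a=cv2.imread('pics/top0.png')[55:255,225:405];b=cv2.imread('pics/side0.png')[110:260,165:345]
a=cv2.resize(a,None,fx=3,fy=3,interpolation=2);cv2.imwrite('pics/topc.png',np.clip(a*1.3,0,255))
E
```

```text
[ WARN:0@0.058] global loadsave.cpp:1063 imwrite_ Unsupported depth image for selected encoder is fallbacked to CV_8U.
```

View pics/topc.png

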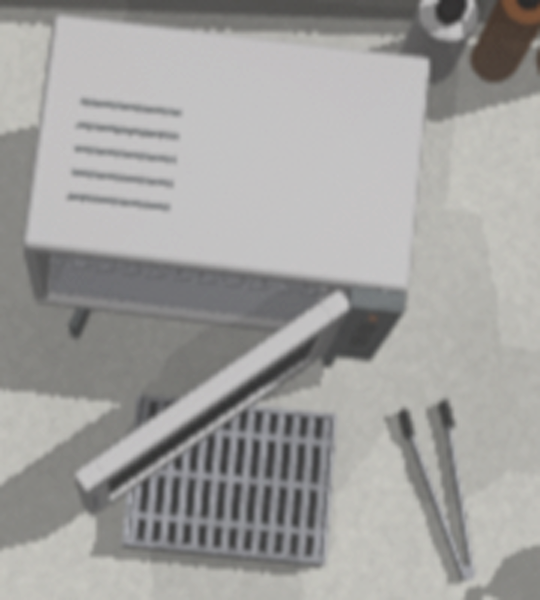

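The crop shows the roof corners, the door's top edge from (345,293) to (78,480) and three clear tray corners: (335,415), (322,563), (124,545).

```bash
python3 - <<'E'
from h import *
np.set_printoptions(precision=4,suppress=True)
f=lambda u,v,z:onz('top',225+(u+.5)/3-.5,55+(v+.5)/3-.5,z)
P={}
for k,u,v,z in [('BL',58,16,.218),('BR',430,60,.218),('FL',27,245,.218),('FR',407,287,.218),('strip FR',403,310,.214),
 ('doorH_out',349,303,.214),('doorH_in',336,292,.214),('doorF_in',78,480,.214),('doorF_out',90,488,.214),('tRR',335,415,.032),('tFR',322,563,.032),('tFL',124,545,.032),('tRL',143,398,.032)]:
    P[k]=f(u,v,z)[:2];print(k,P[k])
for a,b in [('BL','BR'),('FL','FR'),('FL','BL'),('FR','BR'),('doorH_out','doorF_out'),('doorH_in','doorF_in'),('tFR','tRR'),('tFL','tFR'),('tFL','tRL')]:
    d=P[b]-P[a];print(a,b,np.linalg.norm(d),np.degrees(np.arctan2(d[1],d[0])))
E
```

```text
BL [0.9358 0.0962]
BR [ 0.9052 -0.2367]
FL [0.7221 0.115 ]
FR [ 0.6946 -0.2155]
strip FR [ 0.675  -0.2127]
doorH_out [ 0.6799 -0.1658]
doorH_in [ 0.6894 -0.1544]
doorF_in [0.5175 0.0636]
doorF_out [0.511  0.0532]
tRR [ 0.6193 -0.1802]
tFR [ 0.4717 -0.1683]
tFL [0.4839 0.025 ]
tRL [0.6309 0.0106]
BL BR 0.33426777159124965 -95.24665803880136
FL FR 0.33161887426240916 -94.75102521942453
FL BL 0.2145737496565165 -5.0236814965981305
FR BR 0.2117113934301085 -5.740906524895803
doorH_out doorF_out 0.2765645877336574 127.63862646197136
doorH_in doorF_in 0.2776348513090924 128.24748169201692
tFR tRR 0.14806729232828578 -4.598591969362499
tFL tFR 0.19367312168573186 -93.60185111083175
tFL tRL 0.1476613832918456 -5.5966251090123125
```

```bash
R='{"linear":[[0.0165,0.038,0],[0.0165,0.038,0],[0.0165,0.038,0],[0.0165,0.038,0],[0.0165,0.038,0]],"rot":[[0,0,-1.77],[0,0,-1.77],[0,0,-1.77],[0,0,-1.77],[0,0,-1.77]]}' ; unset R
python3 -m creep '{"linear":[[0.0165,0.038,0],[0.0165,0.038,0],[0.0165,0.038,0],[0.0165,0.038,0],[0.0165,0.038,0]],"rot":[[0,0,-1.77],[0,0,-1.77],[0,0,-1.77],[0,0,-1.77],[0,0,-1.77]]}' 0
python3 -m creep '{"linear":[[0.0165,0.038,0],[0.0165,0.038,0],[0.0165,0.038,0],[0.0165,0.038,0],[0.0165,0.038,0]],"rot":[[0,0,-1.77],[0,0,-1.77],[0,0,-1.77],[0,0,-1.77],[0,0,-1.77]]}'
python3 -m creep '{"linear":[[0.0165,0.038,0],[0.0165,0.038,0],[0.0165,0.038,0],[0.0165,0.038,0],[0.0165,0.038,0]],"rot":[[0,0,-1.77],[0,0,-1.77],[0,0,-1.77],[0,0,-1.77],[0,0,-1.77]]}'
python3 -c "from plant import robot;print(robot.read_state())"
```

```text
time_s: 0.6
tool_pos: [0.2932, -0.3433, 0.2498]
tool_rot: [0.994, 0.109, -0.0, -0.0]
wrist_force: [1.0, 1.1, -0.1]
gripper_width: 0.0121
time_s: 1.1
tool_pos: [0.3756, -0.1533, 0.25]
tool_rot: [0.999, 0.032, -0.0, -0.0]
wrist_force: [1.1, 0.6, -0.5]
gripper_width: -0.0002
time_s: 1.6
tool_pos: [0.4581, 0.0367, 0.25]
tool_rot: [0.999, -0.045, -0.0, 0.0]
wrist_force: [0.6, -0.6, 0.2]
gripper_width: -0.0
{'time_s': 1.6, 'joints': array([-1.83819395e-01, -1.49695806e-01,  1.90664169e+00, -1.33997083e-04,
        1.38482071e+00,  1.47660296e+00]), 'joint_vel': array([ 0.93363225,  0.522966  , -0.4582457 , -0.00287313, -0.07458816,
        1.23294598]), 'tau': array([ -3.59695606, -30.11254907, -30.92818022,   0.13196126,
         0.27561262,  -1.27570041]), 'tool_pos': array([0.45814715, 0.03673837, 0.25003918]), 'tool_rot': array([ 9.98996614e-01, -4.47856334e-02, -9.52542761e-05,  5.31565504e-05]), 'wrist_force': array([ 0.58299477, -0.60315853,  0.24070665]), 'wrist_torque': array([-0.04280441, -0.01386611,  0.02723963]), 'gripper_width': -4.884065251100667e-05}
```

```bash
python3 -m creep '{"linear":[[0,0,-0.02],[0,0,-0.03],[0,0,-0.02],[0.015,0.001,0],[0.015,0.001,0]],"rot":[[0,0,0],[0,0,0],[0,0,0],[0,0,0],[0,0,0]]}'
python3 -m creep '{"linear":[[0.015,0.001,0],[0.015,0.001,0],[0.015,0.001,0],[0.015,0.001,0],[0.015,0.001,0]],"rot":[[0,0,0],[0,0,0],[0,0,0],[0,0,0],[0,0,0]]}'
python3 -m creep '{"linear":[[0.015,0.001,0],[0.015,0.001,0],[0.015,0.001,0],[0.010,0.001,0],[0.010,0.001,0]],"rot":[[0,0,0],[0,0,0],[0,0,0],[0,0,0],[0,0,0]]}'
python3 -m creep '{"linear":[[0.008,0.001,0],[0.006,0,0],[0.005,0,0],[0.005,0,0],[0.004,0,0]],"rot":[[0,0,0],[0,0,0],[0,0,0],[0,0,0],[0,0,0]]}'
python3 - <<'E'
from h import *
a=snap('top','t1')[55:255,200:405];b=snap('side','s1')[100:300,165:345]
cv2.imwrite('pics/c1.png',cv2.resize(np.hstack([a,b]),None,fx=2.05,fy=2.5,interpolation=2))
E
```

```text
time_s: 2.1
tool_pos: [0.4872, 0.0372, 0.1788]
tool_rot: [0.999, -0.044, -0.001, -0.0]
wrist_force: [-0.2, -0.4, 0.4]
gripper_width: 0.0004
time_s: 2.6
tool_pos: [0.5631, 0.0421, 0.1797]
tool_rot: [0.999, -0.044, -0.001, -0.0]
wrist_force: [1.2, 0.8, -0.1]
gripper_width: 0.0002
time_s: 3.1
tool_pos: [0.628, 0.047, 0.1795]
tool_rot: [0.999, -0.044, -0.001, -0.0]
wrist_force: [0.6, -0.3, 0.9]
gripper_width: 0.0001
time_s: 3.6
tool_pos: [0.6562, 0.0479, 0.1803]
tool_rot: [0.999, -0.044, -0.0, 0.0]
wrist_force: [-1.0, -0.3, -0.7]
gripper_width: 0.0003
```

View pics/c1.png

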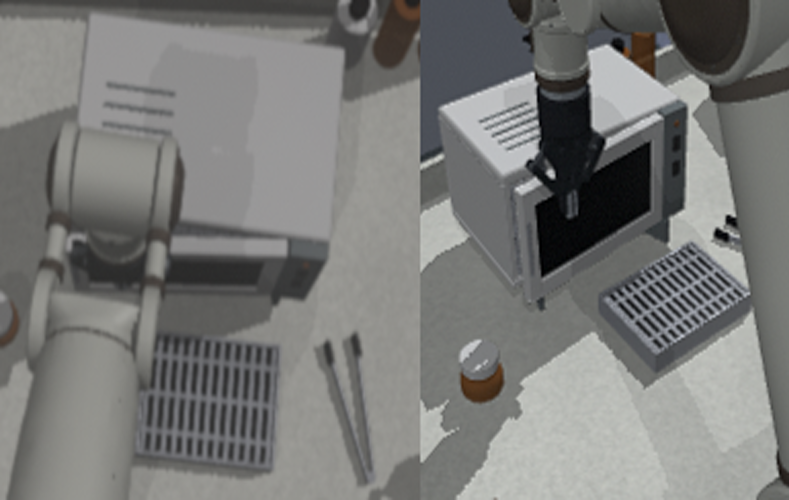

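The door is nearly shut; a small gap still shows at its free edge (about (525,240) in the side crop). I'll keep pushing slowly until there is contact force.

```bash
python3 -m creep '{"linear":[[0.004,0,0],[0.004,0,0],[0.004,0,0],[0.003,0,0],[0.003,0,0]],"rot":[[0,0,0],[0,0,0],[0,0,0],[0,0,0],[0,0,0]]}'
python3 -m creep '{"linear":[[0.002,0,0],[0.002,0,0],[0.002,0,0]],"rot":[[0,0,0],[0,0,0],[0,0,0]]}'
```

```text
time_s: 4.2
tool_pos: [0.6743, 0.0479, 0.1803]
tool_rot: [0.999, -0.044, 0.0, 0.0]
wrist_force: [-0.5, -0.5, 0.6]
gripper_width: 0.0
time_s: 4.5
tool_pos: [0.6801, 0.0479, 0.1803]
tool_rot: [0.999, -0.044, -0.0, 0.0]
wrist_force: [-0.3, -0.4, 0.2]
gripper_width: 0.0003
```

```bash
for i in 1; do python3 -m creep '{"linear":[[0.001,0,0],[0.001,0,0],[0.001,0,0]],"rot":[[0,0,0],[0,0,0],[0,0,0]]}'
python3 -m creep '{"linear":[[0.001,0,0],[0.001,0,0],[0.001,0,0]],"rot":[[0,0,0],[0,0,0],[0,0,0]]}'; done
```

```text
time_s: 4.8
tool_pos: [0.6805, 0.048, 0.1798]
tool_rot: [0.999, -0.044, -0.004, 0.0]
wrist_force: [-13.8, 1.1, 5.1]
gripper_width: -0.0001
time_s: 5.1
tool_pos: [0.6804, 0.0484, 0.1791]
tool_rot: [0.999, -0.044, -0.008, 0.0]
wrist_force: [-27.0, -0.2, 6.5]
gripper_width: 0.0
```

```bash
python3 -m creep '{"linear":[[-0.006,0,0],[-0.012,0,0],[-0.018,0,0],[0,0,0.03],[0,0,0.04]],"rot":[[0,0,0],[0,0,0],[0,0,0],[0,0,0],[0,0,0]]}'
python3 -m creep '{"linear":[[-0.009,-0.022,0],[-0.009,-0.022,0],[-0.009,-0.022,0],[-0.009,-0.022,0],[-0.009,-0.022,0]],"rot":[[0,0,7.5],[0,0,7.5],[0,0,7.5],[0,0,7.5],[0,0,7.5]]}' 1
python3 -m creep '{"linear":[[-0.009,-0.022,0],[-0.009,-0.022,0],[-0.009,-0.022,0],[-0.009,-0.022,0],[-0.009,-0.022,0]],"rot":[[0,0,7.5],[0,0,7.5],[0,0,7.5],[0,0,7.5],[0,0,7.5]]}'
python3 -m creep '{"linear":[[-0.009,-0.022,0],[-0.006,-0.022,0],[0,0,-0.04],[0,0,-0.04],[0,0,-0.04]],"rot":[[0,0,7.5],[0,0,7.5],[0,0,0],[0,0,0],[0,0,0]]}'
python3 - <<'E'
from h import *
a=snap('top','t2')[55:255,200:405];b=snap('side','s2')[100:300,165:345]
cv2.imwrite('pics/c2.png',cv2.resize(np.hstack([a,b]),None,fx=2.05,fy=2.5,interpolation=2))
E
```

```text
time_s: 5.6
tool_pos: [0.6479, 0.0482, 0.248]
tool_rot: [0.999, -0.044, -0.003, -0.0]
wrist_force: [1.7, -0.3, 0.8]
gripper_width: -0.0002
time_s: 6.1
tool_pos: [0.6048, -0.0629, 0.2506]
tool_rot: [0.959, 0.282, 0.001, 0.0]
wrist_force: [-0.3, -0.3, 0.3]
gripper_width: 0.072
time_s: 6.6
tool_pos: [0.5598, -0.173, 0.2506]
tool_rot: [0.818, 0.575, 0.0, 0.001]
wrist_force: [0.5, 0.2, 0.4]
gripper_width: 0.0855
time_s: 7.1
tool_pos: [0.5453, -0.2166, 0.1296]
tool_rot: [0.738, 0.675, 0.0, 0.001]
wrist_force: [0.6, -0.7, -0.8]
gripper_width: 0.0852
```

View pics/c2.png

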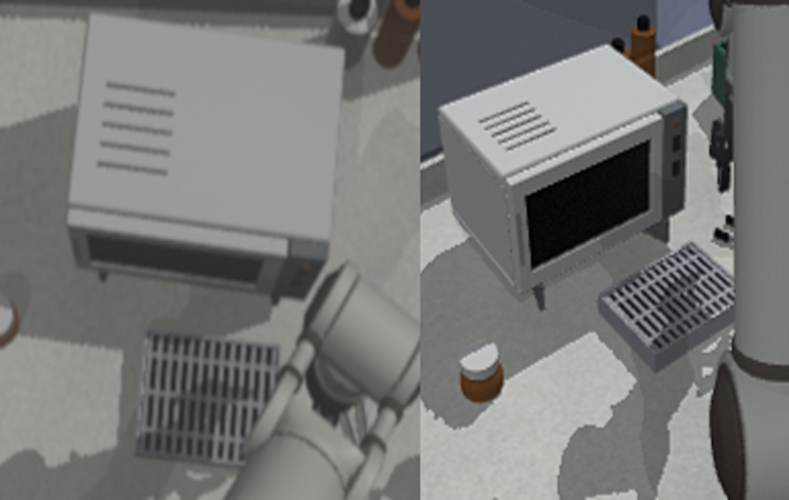

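The door is flush. The tray's left edge runs from (147,332) to (137,457) in the crop, with its rear right corner at (278,347). The cabinet's door bottom-left corner is at (77,268). I'll recompute the cabinet and tray poses.

```bash
python3 - <<'E'
from h import *
np.set_printoptions(precision=4,suppress=True)
f=lambda u,v,z:onz('top',200+u/2.05-.3,55+v/2.5-.3,z)[:2]
th=np.radians(-5.1);X=np.array([np.cos(th),np.sin(th)]);Y=np.array([-X[1],X[0]]);O=np.array([.683,-.049])
for k,u,v,z in [('RL',147,332,.032),('FL',137,457,.032),('RR',279,347,.032),('doorBL',77,268,.046),('doorBR',276,298,.046),('roofBL',93,14,.218),('roofBR',345,48,.218)]:
    p=f(u,v,z);print(k,p,'cab',(p-O)@X,(p-O)@Y)
E
```

```text
RL [0.6303 0.0133] cab -0.058057012312813905 0.057361157172378434
FL [0.4805 0.0233] cab -0.20810304109998115 0.05402352357375899
RR [ 0.6178 -0.1786] cab -0.05345813982168595 -0.13490301925401868
doorBL [0.7018 0.1167] cab 0.003952733005410309 0.16671606725131388
doorBR [ 0.6739 -0.1719] cab 0.0019025458122464301 -0.12326409849455372
roofBL [0.935  0.0933] cab 0.2383887662903784 0.16416846283284472
roofBR [ 0.9074 -0.2366] cab 0.24021473251458678 -0.16695704227818428
```

```bash
python3 -m creep '{"linear":[[-0.008,0,-0.04],[0,0,-0.04],[0,0,-0.018],[0,0,-0.005],[0,0,0]],"rot":[[0,0,0],[0,0,0],[0,0,0],[0,0,0],[0,0,0]]}'
python3 -m creep '{"linear":[[0.0005,0.006,0],[0.0005,0.006,0],[0.0005,0.006,0],[0.0005,0.006,0],[0.0005,0.005,0]],"rot":[[0,0,0],[0,0,0],[0,0,0],[0,0,0],[0,0,0]]}'
python3 -m creep '{"linear":[[0.0005,0.005,0],[0.0005,0.005,0],[0.0005,0.005,0],[0.0005,0.005,0],[0.0005,0.005,0]],"rot":[[0,0,0],[0,0,0],[0,0,0],[0,0,0],[0,0,0]]}'
python3 -m creep '{"linear":[[0.0004,0.004,0],[0.0004,0.004,0],[0,0.002,0]],"rot":[[0,0,0],[0,0,0],[0,0,0]]}'
python3 - <<'E'
from h import *
a=snap('top','t3')[55:255,200:405];b=snap('side','s3')[100:300,165:345]
cv2.imwrite('pics/c3.png',cv2.resize(np.hstack([a,b]),None,fx=2.05,fy=2.5,interpolation=2))
E
```

```text
time_s: 7.7
tool_pos: [0.538, -0.2167, 0.0288]
tool_rot: [0.738, 0.675, 0.0, 0.001]
wrist_force: [-0.4, -0.9, 0.5]
gripper_width: 0.0851
time_s: 8.2
tool_pos: [0.5396, -0.1867, 0.0277]
tool_rot: [0.737, 0.675, -0.0, 0.0]
wrist_force: [-1.9, -3.0, 1.8]
gripper_width: 0.0856
time_s: 8.7
tool_pos: [0.5423, -0.1621, 0.0276]
tool_rot: [0.738, 0.675, 0.0, 0.0]
wrist_force: [-0.5, -3.3, 1.7]
gripper_width: 0.0849
time_s: 9.0
tool_pos: [0.5431, -0.1519, 0.0275]
tool_rot: [0.738, 0.675, 0.0, 0.0]
wrist_force: [0.6, -4.7, 2.2]
gripper_width: 0.0853
```

View pics/c3.png

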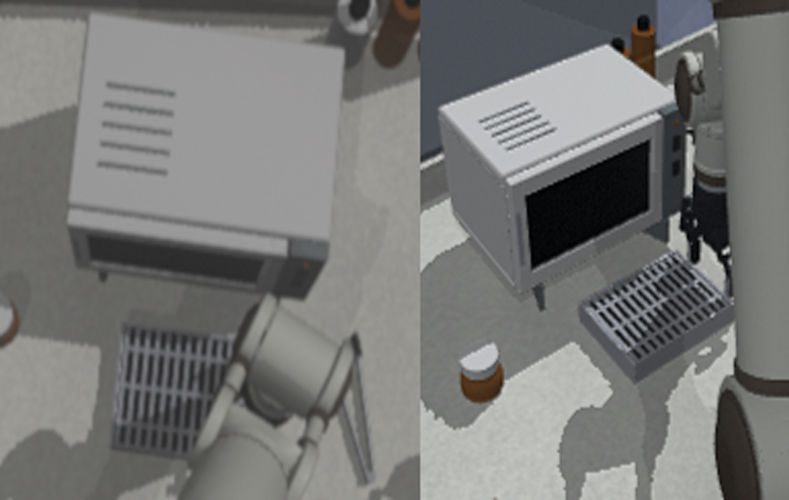

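The tray's left edge now runs from (123,327) to (112,450) in the crop, and the jar and tongs are undisturbed.

```bash
cat > cab.py <<'E'
from h import *
th=np.radians(-5.1);X=np.array([np.cos(th),np.sin(th)]);Y=np.array([-X[1],X[0]]);O=np.array([.684,-.049])
def c(u,v,z=.032):
    p=onz('top',u,v,z)[:2]-O; return np.round([p@X,p@Y],4)
def cc(u,v,z=.032): return c(200+u/2.05-.3,55+v/2.5-.3,z)
E
python3 -c "
from cab import *
print(cc(123,327),cc(112,450))
p=np.array([.5431,-.1519])-O;print(p@X,p@Y)"
```

```text
[-0.0571  0.0926] [-0.2051  0.0903]
-0.1311949629688206 -0.1150178320592498
```

```bash
python3 -m creep '{"linear":[[0.0002,0.003,0],[0.0002,0.002,0],[0,0,0],[-0.001,-0.010,0],[-0.001,-0.012,0]],"rot":[[0,0,0],[0,0,0],[0,0,0],[0,0,0],[0,0,0]]}'
python3 -m creep '{"linear":[[0,0,0.03],[0,0,0.04],[0,0,0.03],[-0.009,0.0117,0],[-0.009,0.0117,0]],"rot":[[0,0,0],[0,0,0],[0,0,0],[0,0,-7.5],[0,0,-7.5]]}'
python3 -m creep '{"linear":[[-0.009,0.0117,0],[-0.009,0.0117,0],[-0.009,0.0117,0],[-0.009,0.0117,0],[-0.009,0.0117,0]],"rot":[[0,0,-7.5],[0,0,-7.5],[0,0,-7.5],[0,0,-7.5],[0,0,-7.5]]}'
python3 -m creep '{"linear":[[-0.009,0.0117,0],[-0.009,0.0117,0],[-0.009,0.0117,0],[-0.009,0.0117,0],[-0.009,0.0117,0]],"rot":[[0,0,-7.5],[0,0,-7.5],[0,0,-7.5],[0,0,-7.5],[0,0,-7.5]]}'
python3 - <<'E'
from h import *
a=snap('top','t4')[55:255,200:405];b=snap('side','s4')[100:300,165:345]
cv2.imwrite('pics/c4.png',cv2.resize(np.hstack([a,b]),None,fx=2.05,fy=2.5,interpolation=2))
E
```

```text
time_s: 9.6
tool_pos: [0.5403, -0.1687, 0.0265]
tool_rot: [0.737, 0.675, -0.0, -0.001]
wrist_force: [-0.3, -0.3, 0.5]
gripper_width: 0.0853
time_s: 10.1
tool_pos: [0.5234, -0.1466, 0.1284]
tool_rot: [0.821, 0.57, 0.001, 0.001]
wrist_force: [-0.6, -0.2, 0.1]
gripper_width: 0.0854
time_s: 10.6
tool_pos: [0.4773, -0.0871, 0.1268]
tool_rot: [0.961, 0.276, -0.0, -0.001]
wrist_force: [-0.1, 0.1, 0.6]
gripper_width: 0.0857
time_s: 11.1
tool_pos: [0.4324, -0.0286, 0.1269]
tool_rot: [0.999, -0.047, -0.001, -0.0]
wrist_force: [-0.2, 0.9, 0.2]
gripper_width: 0.0855
```

View pics/c4.png

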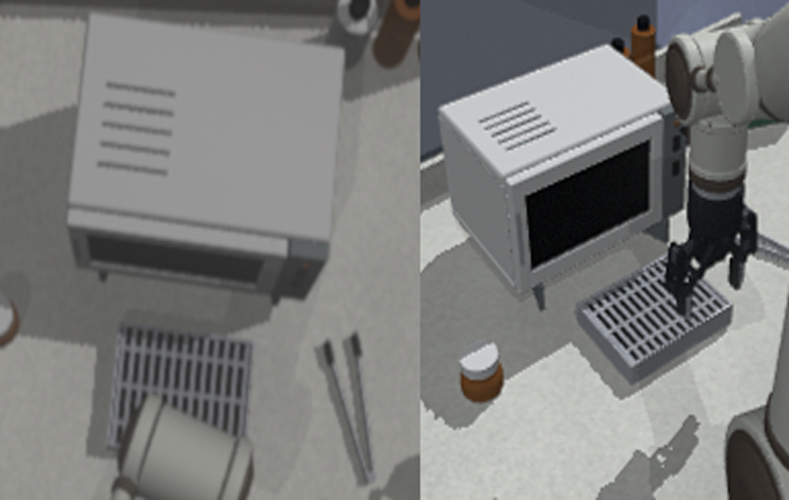

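The tray now sits square in front of the slot, with rear corners at (120,326) and (251,341) and front left at (108,446) in the crop.

```bash
python3 -c "
from cab import *
print(cc(120,326),cc(251,341),cc(108,446))
p=np.array([.4324,-.0286])-O;print(p@X,p@Y)"
```

```text
[-0.0565  0.097 ] [-0.052  -0.0939] [-0.2011  0.0965]
-0.25241737571342504 -0.0020465673572169878
```

```bash
python3 -m creep '{"linear":[[0,0.001,-0.04],[0,0.001,-0.04],[0,0,-0.015],[0,0,-0.005],[0,0,0]],"rot":[[0,0,0],[0,0,0],[0,0,0],[0,0,0],[0,0,0]]}'
python3 -m creep '{"linear":[[0.01,-0.0009,0],[0.01,-0.0009,0],[0.008,-0.0007,0],[0.008,-0.0007,0],[0.008,-0.0007,0]],"rot":[[0,0,0],[0,0,0],[0,0,0],[0,0,0],[0,0,0]]}'
python3 -m creep '{"linear":[[0.008,-0.0007,0],[0.008,-0.0007,0],[0.008,-0.0007,0],[0.008,-0.0007,0],[0.008,-0.0007,0]],"rot":[[0,0,0],[0,0,0],[0,0,0],[0,0,0],[0,0,0]]}'
python3 -m creep '{"linear":[[0.006,-0.0005,0],[0.006,-0.0005,0],[0.006,-0.0005,0],[0.006,-0.0005,0],[0.006,-0.0005,0]],"rot":[[0,0,0],[0,0,0],[0,0,0],[0,0,0],[0,0,0]]}'
python3 - <<'E'
from h import *
a=snap('top','t5')[55:255,200:405];b=snap('side','s5')[100:300,165:345]
cv2.imwrite('pics/c5.png',cv2.resize(np.hstack([a,b]),None,fx=2.05,fy=2.5,interpolation=2))
E
```

```text
time_s: 11.7
tool_pos: [0.4332, -0.0272, 0.027]
tool_rot: [0.999, -0.044, -0.0, -0.0]
wrist_force: [-1.3, 0.0, -0.1]
gripper_width: 0.0857
time_s: 12.2
tool_pos: [0.4773, -0.0305, 0.0274]
tool_rot: [0.999, -0.044, -0.001, -0.0]
wrist_force: [-4.0, 1.1, 1.9]
gripper_width: 0.0856
time_s: 12.7
tool_pos: [0.5177, -0.0341, 0.027]
tool_rot: [0.999, -0.044, -0.0, -0.0]
wrist_force: [-2.0, 0.7, 0.3]
gripper_width: 0.085
time_s: 13.2
tool_pos: [0.5476, -0.0366, 0.0272]
tool_rot: [0.999, -0.044, -0.0, -0.0]
wrist_force: [-2.1, 0.2, -0.9]
gripper_width: 0.0851
```

View pics/c5.png

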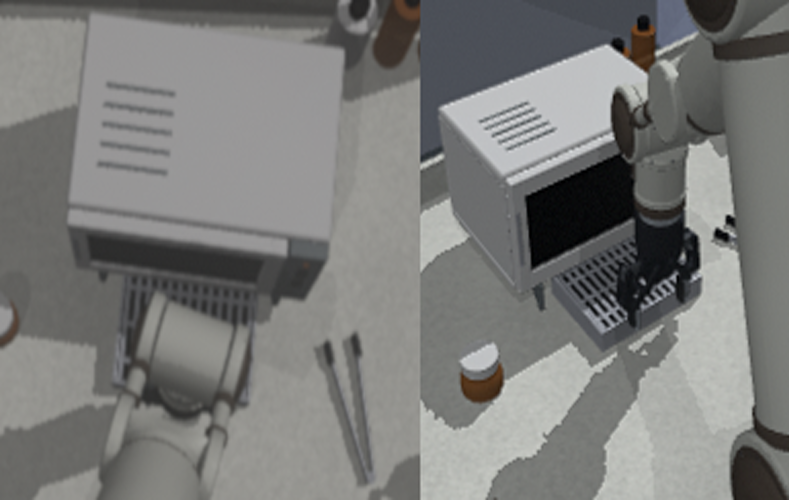

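The tray is entering the slot; its front corners are at (113,386) and (245,403) in the crop.

```bash
python3 -c "
from cab import *
print(cc(113,386),cc(245,403),cc(125,280),cc(256,318))"
python3 -m creep '{"linear":[[0.006,-0.0005,0],[0.006,-0.0005,0],[0.006,-0.0005,0],[0.006,-0.0005,0],[0.006,-0.0005,0]],"rot":[[0,0,0],[0,0,0],[0,0,0],[0,0,0],[0,0,0]]}'
python3 -m creep '{"linear":[[0.006,-0.0005,0],[0.005,-0.0004,0],[0.004,-0.0004,0],[0.003,-0.0003,0],[0.002,-0.0002,0]],"rot":[[0,0,0],[0,0,0],[0,0,0],[0,0,0],[0,0,0]]}'
```

```text
[-0.1296  0.0982] [-0.1274 -0.0927] [0.0004 0.0966] [-0.0232 -0.0983]
time_s: 13.8
tool_pos: [0.5777, -0.0391, 0.0274]
tool_rot: [0.999, -0.044, -0.0, 0.0]
wrist_force: [-3.9, -0.1, 3.2]
gripper_width: 0.0851
time_s: 14.3
tool_pos: [0.5974, -0.0409, 0.0273]
tool_rot: [0.999, -0.044, -0.0, -0.0]
wrist_force: [-4.2, 0.2, 3.4]
gripper_width: 0.085
```

```bash
python3 -m creep '{"linear":[[0.004,-0.0004,0],[0.004,-0.0004,0],[0.004,-0.0004,0],[0.003,-0.0003,0],[0.002,-0.0002,0]],"rot":[[0,0,0],[0,0,0],[0,0,0],[0,0,0],[0,0,0]]}'
python3 -m creep '{"linear":[[0.001,-0.0001,0],[0.001,-0.0001,0],[0.001,-0.0001,0]],"rot":[[0,0,0],[0,0,0],[0,0,0]]}'
python3 -m creep '{"linear":[[0.001,-0.0001,0],[0.001,-0.0001,0]],"rot":[[0,0,0],[0,0,0]]}'
```

```text
time_s: 14.8
tool_pos: [0.6144, -0.0426, 0.0272]
tool_rot: [0.999, -0.044, 0.0, -0.0]
wrist_force: [-4.0, -1.1, 0.8]
gripper_width: 0.0855
time_s: 15.1
tool_pos: [0.6171, -0.0428, 0.0272]
tool_rot: [0.999, -0.044, -0.0, -0.0]
wrist_force: [-2.9, -0.6, 0.5]
gripper_width: 0.0855
time_s: 15.3
tool_pos: [0.6192, -0.0431, 0.0272]
tool_rot: [0.999, -0.044, -0.0, -0.0]
wrist_force: [-2.1, 0.7, -0.7]
gripper_width: 0.0857
```

```bash
python3 -m creep '{"linear":[[0.001,-0.0001,0],[0.001,-0.0001,0],[0.001,-0.0001,0]],"rot":[[0,0,0],[0,0,0],[0,0,0]]}'
python3 -m creep '{"linear":[[0.001,-0.0001,0],[0.001,-0.0001,0]],"rot":[[0,0,0],[0,0,0]]}'
```

```text
time_s: 15.6
tool_pos: [0.6222, -0.0434, 0.0272]
tool_rot: [0.999, -0.044, -0.0, -0.0]
wrist_force: [-2.9, -0.4, -2.0]
gripper_width: 0.0854
time_s: 15.8
tool_pos: [0.6243, -0.0436, 0.0272]
tool_rot: [0.999, -0.044, 0.0, 0.0]
wrist_force: [-2.3, 0.6, -1.2]
gripper_width: 0.0853
```

```bash
python3 -m creep '{"linear":[[0.001,-0.0001,0],[0.001,-0.0001,0]],"rot":[[0,0,0],[0,0,0]]}'
python3 -m creep '{"linear":[[0.001,-0.0001,0],[0.001,-0.0001,0]],"rot":[[0,0,0],[0,0,0]]}'
python3 - <<'E'
from h import *
a=snap('top','t6')[55:255,200:405];b=snap('side','s6')[100:300,165:345]
cv2.imwrite('pics/c6.png',cv2.resize(np.hstack([a,b]),None,fx=2.05,fy=2.5,interpolation=2))
E
```

```text
time_s: 16.0
tool_pos: [0.6246, -0.0435, 0.0272]
tool_rot: [0.999, -0.044, -0.002, -0.0]
wrist_force: [-10.6, 1.2, 6.8]
gripper_width: 0.085
time_s: 16.2
tool_pos: [0.6248, -0.0434, 0.0271]
tool_rot: [0.999, -0.044, -0.005, -0.0]
wrist_force: [-19.0, 1.5, 13.6]
gripper_width: 0.0856
```

View pics/c6.png

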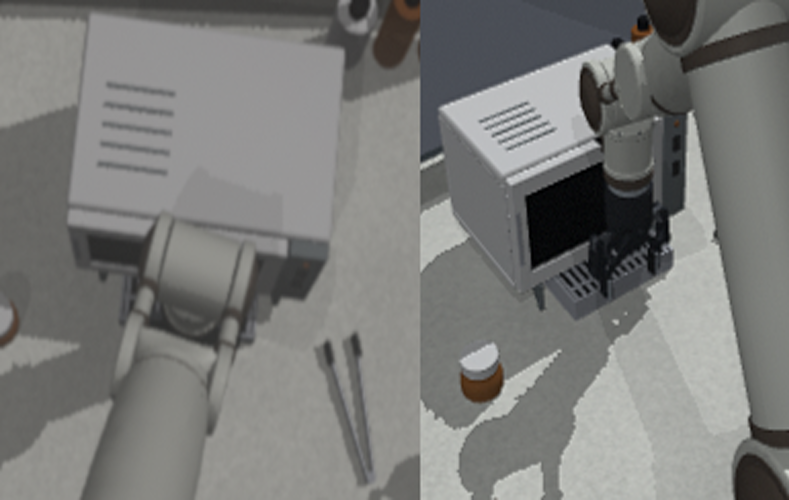

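The wrist force rose sharply at TCP x = 0.6246 against a predicted 0.623, so the tray is on its stop. I'll back straight off, lift and check.

```bash
python3 -m creep '{"linear":[[-0.004,0.0004,0],[-0.010,0.0009,0],[-0.02,0.0018,0],[-0.03,0.0027,0],[-0.03,0.0027,0]],"rot":[[0,0,0],[0,0,0],[0,0,0],[0,0,0],[0,0,0]]}'
python3 -m creep '{"linear":[[-0.02,0,0.03],[-0.02,0,0.04],[-0.02,-0.02,0.04],[-0.03,-0.03,0.04],[-0.03,-0.03,0.04]],"rot":[[0,0,0],[0,0,0],[0,0,0],[0,0,0],[0,0,0]]}'
python3 -m creep '{"linear":[[-0.01,-0.04,0],[-0.01,-0.04,0],[0,-0.04,0],[0,-0.04,0],[0,-0.04,0]],"rot":[[0,0,0],[0,0,0],[0,0,0],[0,0,0],[0,0,0]]}'
python3 - <<'E'
from h import *
a=snap('top','t7')[55:255,200:405];b=snap('side','s7')[100:300,165:345]
cv2.imwrite('pics/c7.png',cv2.resize(np.hstack([a,b]),None,fx=2.05,fy=2.5,interpolation=2))
E
```

```text
time_s: 16.8
tool_pos: [0.535, -0.0359, 0.0282]
tool_rot: [0.999, -0.044, 0.002, 0.0]
wrist_force: [-0.1, -0.8, 0.5]
gripper_width: 0.0855
time_s: 17.3
tool_pos: [0.4229, -0.108, 0.2086]
tool_rot: [0.999, -0.044, 0.002, 0.001]
wrist_force: [0.0, -1.4, 0.6]
gripper_width: 0.0852
time_s: 17.8
tool_pos: [0.4032, -0.3096, 0.2071]
tool_rot: [0.999, -0.045, 0.002, 0.002]
wrist_force: [1.1, 0.1, 0.2]
gripper_width: 0.0855
```

View pics/c7.png

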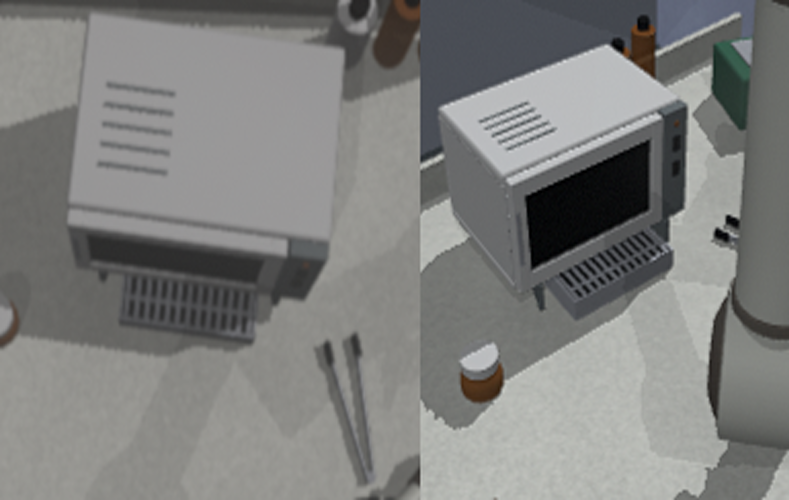

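The door is flush and the tray sticks out squarely, with its front top edge from about (122,316) to (252,331) and its front foot from about (121,325) to (251,341). A numeric check follows.

```bash
python3 - <<'E'
from cab import *
print('top edge',cc(122,316),cc(252,331),'foot',cc(121,325,0),cc(251,341,0))
g=lambda f:cv2.GaussianBlur(cv2.imread(f'pics/{f}.png',0),(3,3),0).astype(int)
d=abs(g('t2')-g('t7'))[125:168,230:330];print('door region diff',d[:35].max(),d.mean())
# others: jar, tongs, cup, brush, bowl between t0 and t7 (top)
for n,(y,x) in dict(jar=(182,198),tongs=(205,368),bowl=(226,82),brush=(270,165)).items():
    s=18;A=g('top0')[y-s:y+s,x-s:x+s].astype(np.float32);B=g('t7')[y-s:y+s,x-s:x+s].astype(np.float32)
    print(n,cv2.phaseCorrelate(A,B))
E
```

```text
top edge [-0.044   0.0956] [-0.0397 -0.0941] foot [-0.0479  0.0974] [-0.0448 -0.0968]
door region diff 4 2.6404651162790698
jar ((-0.09113549506557561, 0.10779857726449649), 0.9585526798978264)
tongs ((0.11006676694556461, 0.05786687892413411), 0.9366731993210169)
bowl ((0.0842800937463224, 0.028481193108881087), 1.0219173451632628)
brush ((0.004848845173231808, 0.07457654932433755), 0.9337046462812542)
```

Foot and stop agree, but the eyeballed front edge hints at about 1° of skew. I'll fit the edges subpixel before handing in.

```bash
python3 - <<'E'
from cab import *
im=cv2.GaussianBlur(cv2.imread('pics/t7.png'),(3,3),0).astype(float).mean(2)
def fit(u0,v0,u1,v1,z,sgn,w=4):
    pts=[]
    for u in range(int(u0),int(u1)+1):
        vc=v0+(v1-v0)*(u-u0)/(u1-u0); v=np.arange(int(round(vc))-w,int(round(vc))+w+1)
        g=np.clip(sgn*(im[v+1,u]-im[v-1,u]),0,None); k=g.argmax()
        if 0<k<len(g)-1:
            a,b,c=g[k-1:k+2]; pts.append((u,v[k]+.5*(a-c)/(a-2*b+c+1e-9)))
    p=np.array(pts); k=np.polyfit(p[:,0],p[:,1],1); r=p[:,1]-np.polyval(k,p[:,0]); p=p[abs(r)<.7]; k=np.polyfit(p[:,0],p[:,1],1)
    A,B=[onz('top',u,np.polyval(k,u),z)[:2] for u in(u0,u1)]
    d=B-A; return A,B,np.degrees(np.arctan2(d[1],d[0]))+90,len(p)
t=lambda u,v:(200+u/2.05-.3,55+v/2.5-.3)
for n,a,b,z,s in [('tray foot',(128,326),(246,340),0,1),('roof back',(105,15),(335,46),.218,1),('roof/door gap',(80,208),(280,236),.218,-1),('door top front',(85,235),(270,260),.214,-1)]:
    print(n,fit(*t(*a),*t(*b),z,s))
E
```

```text
tray foot (array([0.64389156, 0.04178743]), array([ 0.62543747, -0.13405779]), np.float64(-5.990979533482005), 35)
roof back (array([0.93538005, 0.07766199]), array([ 0.91291079, -0.22358158]), np.float64(-4.265698479488151), 56)
roof/door gap (array([0.7238784 , 0.10191116]), array([ 0.70069726, -0.15276869]), np.float64(-5.200772379963723), 99)
door top front (array([0.69874182, 0.09482636]), array([ 0.67746741, -0.14075687]), np.float64(-5.160113484830262), 89)
```

```bash
python3 -c "
from plant import robot
print(robot.read_state()['wrist_force']);print(robot.close_job())"
```

```text
[0.02717228 0.46737932 0.13400789]
the job is handed in; nothing more can be done
None
```

The door is shut and the tray is home against its stop. I handed the job in at about 18 s of the 72 s allowed, with the arm clear of everything.

- **Door:** I pushed it shut with closed fingertips until it stopped. It was pressed with about 27 N at the end, and later pictures show it still flush.
- **Tray:** I pushed it about 40 mm left to line it up. Then I pushed its front wall straight into the slot with the open fingers until the force rose sharply, reaching 19 N at the last push. That was within 2 mm of the predicted position.
- **Final position:** The front of the tray sits 49 mm out from the door's face; 50 mm is expected.
- **Squareness:** The checks disagreed slightly. By eye the tray looked about 1° askew one way, and the fitted edge gave about 0.8° the other way. I took that as measurement noise.
- **Other things:** The jar, tongs, bowl and brush have not moved (image shift 0.15 px or less). I did not measure the mixing cup or the pump bottle, but the arm's low moves kept clear of both.

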